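# Make up the tin assortment to the set weight

## Robot

A 6-joint arm with a two-finger parallel gripper is mounted at the origin on the work surface. World frame = base frame: x ahead of the robot, y to its left, z up, the work surface at z = 0. Lengths are in m, angles in rad, forces in N, time in s.
With the tool pointing down it reaches from about 0.35 to 0.975 m from the base axis. Payload 7.1 kg.
Tool frame: the origin (TCP) lies midway between the tips of the shut fingers; the grasp point (between the pads) lies 19 mm behind it; z points along the fingers, y is the line along which they close (so a half turn about z gives the same grasp; the last joint's range is limited). The gripper opens to 88 mm and grips with 3 to 60 N. Pads are 20 mm wide; open, the fingers measure 115 mm over their backs; the gripper's body (75 mm by 178 mm) begins 61 mm behind the grasp point.
Start: joints at [-1.165, 0.423, 1.63, -0, 1.089, -0.019], TCP at [0.258, -0.569, 0.223] pointing down, gripper open.
Joint ranges: [-3, 3], [-0.9, 2.11], [0.09, 2.58], [-1.31, 4.45], [0.11, 2.69], [-2.54, 2.54]. Speed limits (rad/s): [2.39, 2.39, 3.01, 3.14, 3.14, 3.14].

## Interface

Orientations are given as a unit quaternion [w, x, y, z].
In Python, from station import manip, kin, viewer, nets gives the robot as it stands. Calls block until the motion is done:
- manip.move_pose(position, orientation): joint-space move of the TCP to a pose.
- manip.movel(position, frame=None, v=0.15, until_force=None): straight line of the TCP; frame=None keeps the orientation; v is the mean speed in m/s. With until_force (N) it stops when the force on the tool has changed by that much, and returns True; else False.
- manip.movej(angles): joint-space move.
- manip.command_gripper(opening): opening from 0.0 (shut) to 1.0 (fully open); the grip force is fixed at half the most; returns when the fingers have stopped.
- manip.wait(seconds).
- kin.inverse_kinematics(position, orientation): joint angles nearest the present ones, or None.
- viewer.read_camera(name): name is "scene" or "top"; returns the picture (480x640x3 uint8, red, green, blue); there is no depth.
- viewer.camera_info(name): a dict with "intrinsics" (3x3 intrinsics, pixels), "T" (4x4, takes a point from camera to world coordinates). Camera axes: x right, y up, looking along -z (the intrinsics and any distortion apply to the point x, -y, -z); pixel columns grow to the right and rows downward; lengths in m; the calibration is good to about 2 mm. A picture is of the moment at which its call begins. camera_info takes no time and is no camera call.
A pose or a line that the arm cannot do raises manip.MotionError and nothing moves.
- manip.job_done(): hands the job in; it is judged then, once.
Trained networks look in the newest picture that a camera, given by its name, has taken for a name from the list of things; names that differ only in an ending like _2 or _b are one class to them, and where a whole thing is asked for, a point or a joint stands for the part that bears it (a point fixed in the world has none). Each returns a list of dicts, best first, with "conf" (0 to 1); they miss things now and then, are a little off and sometimes report something else, mostly with a low value. They report only what shows in the picture. A call takes as long as a camera call.
- nets.recognise(camera, query): "bbox" ([centre column, centre row, width, height] in pixels, round what is visible of it).
Readings, each from a call of its own:
- manip.get_time(): time.
- manip.get_joint_pos(): joint angles.
- manip.get_qvel(): joint speeds.
- manip.get_effort(): joint torques, N m.
- manip.get_tcp_pos(): TCP position.
- manip.get_ee_rot(): TCP orientation.
- manip.get_ft_force(): force on the tool from outside, world axes, zero at the start.
- manip.get_ft_torque(): the same for the moment, N m.
- manip.get_grip_width(): opening from 0.0 (shut) to 1.0 (fully open).
- manip.get_finger_force(): force on a finger pad.
Only numpy, scipy, OpenCV 4.12 (cv2) and the standard library are available. Lean on these libraries where they do the work, as an engineer would, in place of code of your own. Each camera call takes 0.05 s, during which the arm holds its last target. There are 200 camera calls.

## Task

The assortment on the sprung packing scale is too heavy: slide the big rectangular tin off the pan into the low tray, then slide tins from the feed board onto the pan until the dial's pointer comes to rest between the two prongs of the set mark. Slide the tins, do not lift them or knock them over; leave every tin standing flat on a deck of the scale (spare ones may stay on the feed board or go into the tray), and leave the shaker, the shot cup and everything else on the counter where it is.

Things in the scene. Friction and masses are not known exactly. Their poses are not given: they have to be found in the camera images.
- scale: the fixed packing scale; origin on the counter under the pan's centre, z up; its other parts are given in its frame, in mm. Three decks in a line along y: feed board (+y), sprung black pan, low tray (-y). Tins slide from board down onto pan and from pan down into tray, not back up. They stand in two lanes, x about -60 and +60. Free gaps of 3 mm between the decks
- feed_board (a point): centre of the wooden feed board's top, at (0, 196, 60) in the scale's frame. Board: y 102 to 290, x -125 to 125, with 10 high rails along x -122 and +122, open ends. Four tins stand on it, two in each lane one behind the other (y about 145 and 245), a shaker in the middle
- pan_top (a point): centre of the pan's top, at (0, 0, 60) in the scale's frame when empty; it sinks straight down under load. Pan: y -99 to 99, x -122 to 122, with 8 high lips along x -120 and +120, open ends. Two tins stand on it at the start, one in each lane (y about 0)
- tray_floor (a point): centre of the wooden low tray's floor, at (0, -191, 44) in the scale's frame. Tray: y -280 to -102, x -125 to 125, side rails 14 high along x -122 and +122, end rail 20 high at y -283; open towards the pan
- dial_centre (a point): centre of the white dial, at (220, 0, 78) in the scale's frame, facing up, on a fixed grey box x 135 to 305, y -85 to 85, 78 high; dial 160 diameter
- pan (a joint): how far the pan has sunk below its empty height, m; 0 to 0.0145; linear spring, 500 N/m, so 100 g sinks it about 2 mm; it settles in about 0.5 s
- pointer (a joint): angle of the dial's black pointer, rad, 0 with an empty pan, growing with load, clockwise from above; 200 rad per metre of pan travel (about 0.39 rad per 100 g), at most 2.9. At 0 it points to the scale's +y, at 1.57 to its +x
- setmark (a joint): angle of the dark steel two-pronged set mark (a fork open towards the centre) on the dial's rim, rad, same zero and sense as the pointer; it is set at the start between 0.85 and 1.35 and stays there; its prongs stand 0.14 rad either side of its middle
- pointer_tip (a point): point on the pointer, 66 mm from the dial's centre; its x axis runs outward along the pointer
- setmark_mid (a point): middle of the space between the set mark's prongs, 66 mm from the dial's centre; its x axis runs outward from the dial's centre
- square_tin: rectangular sealed metal tin, 76 (its x) by 90 (its y) by 50 high, about 440 g (within 6 %), far too heavy for the mark; starts on the pan; origin at the centre of its underside, z up
- mid_tin_a: round sealed metal tin, 62 diameter, 42 high, about 130 g (within 10 %); starts on the pan in the other lane; origin at the centre of its underside, z up
- mid_tin_b: round tin, 62 diameter, 42 high, about 130 g (within 10 %); starts on the feed board; origin at the centre of its underside, z up
- small_tin_a: round tin, 46 diameter, 38 high, about 60 g (within 10 %); starts on the feed board; origin at the centre of its underside, z up
- small_tin_b: round tin, 46 diameter, 38 high, about 60 g (within 10 %); starts on the feed board; origin at the centre of its underside, z up
- small_tin_c: round tin, 46 diameter, 38 high, about 60 g (within 10 %); starts on the feed board; origin at the centre of its underside, z up
- shaker: steel spice shaker, 30 diameter, 46 high, standing in the middle of the feed board between the four tins; leave alone; origin at the centre of its underside
- shot_glass: white ceramic shot cup, 40 diameter, 45 high, standing at the end of the low tray, in the middle; leave alone; origin at the centre of its underside
- mug: white mug, 80 diameter, 90 high, left of the scale; leave alone; origin at the centre of its underside
- milk_jug: steel milk pot with two side handles, 84 diameter, 100 high, right of the scale; leave alone; origin at the centre of its underside
- tamper: dark steel coffee tamper, 58 diameter, 88 high, right of the scale; leave alone; origin at the centre of its underside
- syrup: brown bottle, 60 diameter, 150 high, left of the scale; leave alone; origin at the centre of its underside

How it is judged:
At the end, for the whole second after the job is handed in: The pointer rests within 0.14 rad of the middle of the set mark (between its prongs), the pan is still; the rectangular tin stands in the low tray (its centre beyond y -135 mm in the scale's frame); every tin stands upright (within 0.08 rad), at rest, on the feed board, the pan or the tray (angle between the x axis of pointer_tip and the x axis of setmark_mid, either way round below 0.14 rad and y of square_tin in the frame of scale between -0.28 and -0.135 m and velocity of joint pan between -0.002 and 0.002 m/s and angle between each of square_tin, mid_tin_a, mid_tin_b, small_tin_a, small_tin_b, small_tin_c's own z axis and vertical below 0.08 rad and linear speed of each of square_tin, mid_tin_a, mid_tin_b, small_tin_a, small_tin_b, small_tin_c below 0.02 m/s and z of each of square_tin, mid_tin_a, mid_tin_b, small_tin_a, small_tin_b, small_tin_c in the frame of scale above 0.036 m and y of each of square_tin, mid_tin_a, mid_tin_b, small_tin_a, small_tin_b, small_tin_c in the frame of scale below 0.29 m and y of each of mid_tin_a, mid_tin_b, small_tin_a, small_tin_b, small_tin_c in the frame of scale above -0.28 m); the robot touches nothing.
It fails at once if a tin is lifted (its underside's centre more than 15 mm above the feed board's height) instead of slid (z of any of square_tin, mid_tin_a, mid_tin_b, small_tin_a, small_tin_b, small_tin_c in the frame of scale above 0.075 m).
It fails at once if a tin is knocked over or off the scale (angle between any of square_tin, mid_tin_a, mid_tin_b, small_tin_a, small_tin_b, small_tin_c's own z axis and vertical above 1 rad or height (world z) of any of square_tin, mid_tin_a, mid_tin_b, small_tin_a, small_tin_b, small_tin_c below 0.025 m).
It fails at once if a bystander is moved by more than 15 mm (distance of any of shaker, shot_glass, mug, milk_jug, tamper, syrup from where it was at the start of the episode above 0.015 m).
It also fails if it takes over 64 s, if anything falls off the work surface, if the arm or the gripper's body presses on something with over 40 N, if the wrist force passes 120 N, or if a joint passes its speed limit or range.

## Working session

There is one attempt and no reset: what is moved stays moved. The work goes in short steps, each a Python script; the robot and the scene stay as the last script left them, time stands still between calls to the robot, and variables do not carry over. Pictures are saved under pics/ and viewed, at most 10 in all, crops included, and the job is handed in when it is done.

```bash
mkdir -p pics; ls; python3 - <<'E'
from station import manip,kin,viewer,nets
import cv2,numpy as np
np.set_printoptions(precision=4,suppress=True)
for c in("scene","top"):
    im=viewer.read_camera(c);cv2.imwrite(f"pics/{c}0.png",im[:,:,::-1])
    i=viewer.camera_info(c);print(c,i["intrinsics"],i["T"],i.keys())
    for n in["square_tin","mid_tin_a","small_tin_a","shaker","shot_glass","pointer","setmark","dial_centre","scale","pan","mug","syrup","milk_jug","tamper"]:
        print(n,[(np.round(d["bbox"],1).tolist(),round(d["conf"],2)) for d in nets.recognise(c,n)[:5]])
print(manip.get_time(),manip.get_ee_rot())
E
```

```text
pics
station.py
scene [[571.3533   0.     322.4603]
 [  0.     571.3533 240.7236]
 [  0.       0.       1.    ]] [[-0.819  -0.4686  0.3311  1.0342]
 [ 0.5737 -0.6598  0.4853  0.7312]
 [-0.009   0.5874  0.8092  1.2632]
 [ 0.      0.      0.      1.    ]] dict_keys(['intrinsics', 'T'])
square_tin [([348.9, 222.2, 44.0, 45.5], 0.59)]
mid_tin_a [([314.1, 250.5, 22.5, 28.0], 0.97), ([421.9, 280.9, 33.0, 33.2], 0.62)]
small_tin_a [([353.1, 282.9, 14.9, 21.7], 0.87), ([386.1, 253.4, 20.9, 22.6], 0.81), ([385.1, 310.1, 24.0, 28.4], 0.59)]
shaker [([383.2, 281.1, 12.9, 14.3], 0.73), ([221.8, 135.1, 53.2, 37.1], 0.22)]
shot_glass [([269.5, 185.9, 11.8, 21.7], 0.65), ([332.2, 252.8, 232.3, 190.0], 0.18)]
pointer [([268.1, 185.4, 10.1, 19.2], 0.69), ([254.4, 283.2, 30.9, 10.6], 0.45), ([329.8, 244.7, 120.2, 93.8], 0.29)]
setmark [([257.4, 311.5, 10.5, 16.2], 0.56), ([353.6, 280.0, 18.1, 21.3], 0.45)]
dial_centre [([332.2, 252.8, 230.4, 189.1], 0.95)]
scale [([331.2, 251.2, 231.0, 189.7], 0.98)]
pan [([328.6, 244.0, 120.0, 98.0], 0.94)]
mug [([436.8, 383.5, 45.6, 51.7], 0.59), ([331.4, 252.9, 230
[... 866 characters left out ...]
 265.4, 13.8, 11.0], 0.39)]
shot_glass [([404.5, 241.5, 12.7, 19.4], 0.64)]
pointer [([314.9, 231.1, 213.7, 169.3], 0.64)]
setmark [([289.8, 160.9, 16.0, 13.4], 0.51)]
dial_centre [([318.1, 232.7, 213.8, 169.6], 0.55)]
scale [([318.3, 231.4, 214.6, 168.5], 0.82)]
pan [([316.0, 258.1, 76.4, 92.5], 0.77), ([317.1, 231.5, 218.1, 169.3], 0.44)]
mug [([155.4, 245.7, 44.3, 26.9], 0.82), ([263.0, 241.3, 18.0, 19.0], 0.56)]
syrup [([131.8, 319.2, 33.7, 19.9], 0.82), ([249.1, 265.7, 14.1, 13.8], 0.16)]
milk_jug [([500.4, 245.0, 49.7, 47.8], 0.94)]
tamper [([482.4, 278.6, 25.8, 20.6], 0.76), ([315.5, 232.4, 212.2, 167.1], 0.65), ([264.2, 241.6, 18.0, 24.0], 0.36)]
1.5 [-0.      0.9775  0.2108 -0.    ]
```

```bash
python3 - <<'E'
import cv2
a=cv2.imread("pics/top0.png")[130:350,190:460]; cv2.imwrite("pics/t0c.png",cv2.resize(a,(736,600),interpolation=cv2.INTER_CUBIC))
a=cv2.imread("pics/scene0.png")[150:360,190:470]; cv2.imwrite("pics/s0c.png",cv2.resize(a,(800,600),interpolation=cv2.INTER_CUBIC))
E
```

```text
(no output)
```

View pics/t0c.png

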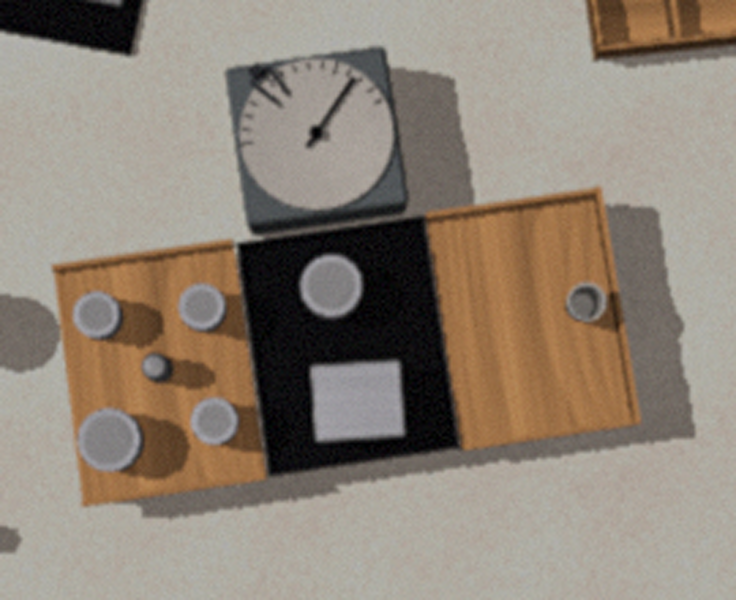

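View pics/s0c.png

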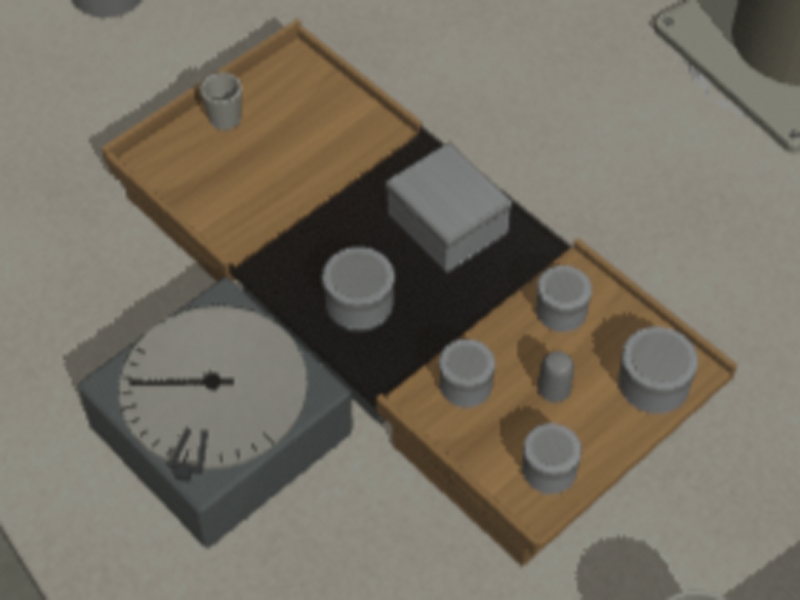

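The top view shows the feed board on the left (world +y), the pan in the middle and the tray on the right. The pointer is near crop (352,80) and the fork near (272,80). The square tin is at (358,400), in the -x lane. The other lane has mid_a at (331,287) and smalls at (202,306) and (97,315). The -x lane also has a small at (214,421) and mid_b at (109,440). The shot cup is at (585,302), at the end of the tray.

Next I fit the scale pose from the corners in both views and rectify the dial.

```bash
cat > h.py <<'E'
from station import manip,kin,viewer,nets
import cv2,numpy as np,json
from scipy.optimize import least_squares
from scipy.spatial.transform import Rotation as R
np.set_printoptions(precision=4,suppress=True)
def proj(c,P):
    i=viewer.camera_info(c);T=i["T"];p=(np.atleast_2d(P)-T[:3,3])@T[:3,:3];p=p*[1,-1,-1]
    q=p@i["intrinsics"].T;return q[:,:2]/q[:,2:]
def s2w(P,s):  # scale (m) -> world
    c,n=np.cos(s[2]),np.sin(s[2]);P=np.atleast_2d(P)
    return np.c_[s[0]+c*P[:,0]-n*P[:,1],s[1]+n*P[:,0]+c*P[:,1],P[:,2]]
def w2s(P,s):
    P=np.atleast_2d(P).astype(float);d=P[:,:2]-s[:2];c,n=np.cos(s[2]),np.sin(s[2])
    return np.c_[c*d[:,0]+n*d[:,1],-n*d[:,0]+c*d[:,1],P[:,2]]
def tri(a,b):  # top px, scene px -> world, residual
    f=lambda p:np.r_[proj("top",p)[0]-a,proj("scene",p)[0]-b]
    r=least_squares(f,[.5,0,.08]);return r.x,np.abs(r.fun).max()
def dial(name,s,z=.078,n=400):
    """rectified dial: scale +y up, +x right, 200 mm wide"""
    k=.1;C=np.array([[-k,k],[k,k],[k,-k],[-k,-k]])+[.22,0]
    src=proj_pts=None
    out=[]
    for c in("top","scene"):
        im=viewer.read_camera(c)
        px=proj(c,s2w(np.c_[C,[z]*4],s)).astype(np.float32)
        H=cv2.getPerspectiveTransform(px,np.float32([[0,0],[n,0],[n,n],[0,n]]))
        out.append(cv2.warpPerspective(im,H,(n,n),flags=cv2.INTER_CUBIC))
    o=np.hstack(out);cv2.imwrite(name,o[:,:,::-1]);return out
E
python3 - <<'E'
from h import *
top=[((305,85,78),(228,70)),((305,-85,78),(384,48)),((135,-85,78),(406,205)),((220,0,78),(318,133)),((125,-286,64),(600,189)),((-125,-286,64),(638,422)),((125,290,70),(54,266)),((-125,290,70),(83,503))]
sc=[((220,0,78),(212,381)),((305,-85,78),(80,393)),((305,85,78),(208,512)),((135,85,78),(352,402)),((125,290,70),(527,552)),((-125,290,70),(735,368)),((-125,-286,64),(297,22)),((125,-286,64),(103,150))]
A=np.array([p for p,_ in top])/1e3;a=np.array([q for _,q in top])*270/736+[190,130]
B=np.array([p for p,_ in sc])/1e3;b=np.array([q for _,q in sc])*.35+[190,150]
g=lambda s:np.r_[proj("top",s2w(A+[0,0,s[3]],s))-a,proj("scene",s2w(B+[0,0,s[3]],s))-b]
f=lambda s:g(s).ravel()
r=least_squares(f,[.55,0,-.1,0],loss="soft_l1");s=r.x;print(s);print(g(s).round(1).tolist())
json.dump(s.tolist(),open("s.json","w"))
T={"sq":([321.4,277.2],[348.9,222.2]),"mid_a":([311,237.8],[314.1,250.5]),"mid_b":([229.7,291.8],[421.9,280.9]),"sm145-":([268.1,284.5],[386.1,253.4]),"sm145+":([263.5,241.5],[353.1,282.9]),"sm245+":([224.6,245.4],[385.1,310.1]),"shaker":([249.5,265.4],[383.2,281.1]),"cup":([404.5,241.5],[269.5,185.9]),"mug":([155.4,245.7],[436.8,383.5]),"syrup":([131.8,319.2],[524.6,352.6])}
for k,(p,q) in T.items():
    w,e=tri(p,q);print(k,w2s(w,s)[0]*1e3,"w",w,"res",e)
dial("pics/d0.png",s,.080)
print(s2w([-.06,.28,0],s),s2w([.06,.28,0],s),s2w([-.06,-.1,0],s))
E
```

```text
[ 0.5214  0.0168  0.1356 -0.0085]
[[-0.7, -0.8], [0.9, -0.9], [1.6, -0.6], [-0.1, 0.8], [0.4, -0.4], [1.0, 1.0], [-0.1, -0.3], [0.2, 1.1], [0.7, 2.9], [-2.0, -2.6], [-2.9, 1.4], [0.9, -3.0], [2.9, -0.4], [0.5, 0.9], [0.6, 0.7], [-0.1, 1.1]]
sq [-62.4464   0.5123  76.7481] w [0.4594 0.0089 0.0767] res 0.930935482376583
mid_a [57.2939  6.8386 69.0662] w [0.5772 0.0314 0.0691] res 1.8906263904164007
mid_b [-64.6528 254.6425  80.6447] w [0.4229 0.2604 0.0806] res 0.14383341047545173
sm145- [-58.3021 144.2013  87.3103] w [0.4441 0.1518 0.0873] res 0.9584302686181445
sm145+ [ 60.5693 144.0585  79.2075] w [0.5619 0.1678 0.0792] res 0.09506909795032925
sm245+ [ 63.4281 251.8597  89.5305] w [0.5501 0.275  0.0895] res 0.32086598079439455
shaker [  1.2677 190.2976  76.3383] w [0.4969 0.2056 0.0763] res 0.417155183607008
cup [   4.1151 -245.7517   68.5738] w [ 0.5587 -0.2261  0.0686] res 0.6305511358868898
mug [ 96.9021 447.0214  55.916 ] w [0.5569 0.4729 0.0559] res 0.5818422669121901
syrup [-99.8112 534.3572  63.5951] w [0.3502 0.5328 0.0636] res 0.2216442621445367
[[0.424  0.2862 0.    ]] [[0.5429 0.3024 0.    ]] [[ 0.4754 -0.0904  0.    ]]
```

View pics/d0.png

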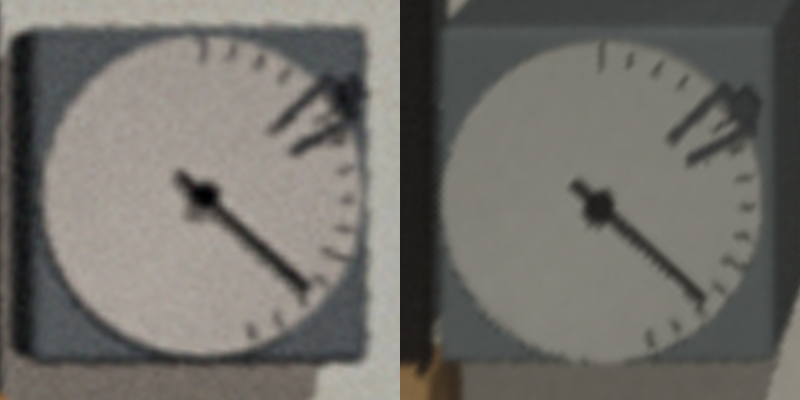

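The fork's middle reads about 0.96 rad in both views and the pointer about 2.3 rad. So the target is about 245 g, which mid_a plus two smalls should give. I will refit the scale pose with z fixed at 0, since the scene-view clicks on the box corners were poor, and then push the square tin.

```bash
cat >> h.py <<'E'
def quat(s):
    c,n=np.cos(s[2]),np.sin(s[2]);z=np.array([0,0,-1.])
    best=None
    for g in(1,-1):
        y=g*np.array([c,n,0]);q=R.from_matrix(np.c_[np.cross(y,z),y,z]).as_quat()[[3,0,1,2]]
        j=kin.inverse_kinematics(s2w([0,0,.15],s)[0],q)
        if j is not None and (best is None or abs(j[5])<best[0]):best=(abs(j[5]),q)
    return best[1]
def push(x,y0,y1,opening,s,z=.065,v=.07,x1=None):
    """come down at (x,y0) in the scale's frame, slide to y1, back off, go up"""
    x1=x if x1 is None else x1
    q=quat(s);P=lambda a,b,h:s2w([a,b,h],s)[0]
    p=manip.get_tcp_pos();
    manip.move_pose(P(x,y0,.17),q)
    manip.command_gripper(opening)
    hit=manip.movel(P(x,y0,z),v=.15,until_force=6)
    if hit: print("HIT going down",manip.get_tcp_pos());manip.movel(P(x,y0,.17));return
    hit=manip.movel(P(x1,y1,z),v=v,until_force=15)
    print("end",w2s(manip.get_tcp_pos(),s)[0]*1e3,"hit",hit,"F",manip.get_ft_force())
    manip.movel(P(x1,w2s(manip.get_tcp_pos(),s)[0][1]+.015,z),v=.1)
    manip.movel(P(x1,w2s(manip.get_tcp_pos(),s)[0][1],.17),v=.25)
E
python3 - <<'E'
from h import *
top=[((220,0,78),(318,133)),((125,-286,64),(600,189)),((-125,-286,64),(638,422)),((125,290,70),(54,266)),((-125,290,70),(83,503)),((305,-85,78),(384,48)),((305,85,78),(228,70))]
sc=[((220,0,78),(212,381)),((125,290,70),(527,552)),((-125,290,70),(735,368)),((-125,-286,64),(297,22)),((125,-286,64),(103,150))]
A=np.array([p for p,_ in top])/1e3;a=np.array([q for _,q in top])*270/736+[190,130]
B=np.array([p for p,_ in sc])/1e3;b=np.array([q for _,q in sc])*.35+[190,150]
g=lambda s:np.r_[proj("top",s2w(A,s))-a,proj("scene",s2w(B,s))-b]
s=least_squares(lambda s:g(s).ravel(),[.52,0.02,.13],loss="soft_l1").x;print(s,g(s).round(1).tolist())
json.dump(s.tolist(),open("s.json","w"))
T={"sq":([321.4,277.2],[348.9,222.2]),"mid_a":([311,237.8],[314.1,250.5]),"sm145-":([268.1,284.5],[386.1,253.4]),"sm145+":([263.5,241.5],[353.1,282.9]),"cup":([404.5,241.5],[269.5,185.9])}
for k,(p,q) in T.items(): print(k,w2s(tri(p,q)[0],s)[0]*1e3)
print("t",manip.get_time(),quat(s))
push(-.062,.080,-.105,.45,s)
manip.wait(.5)
print(manip.get_time())
dial("pics/d1.png",s,.080)
im=viewer.read_camera("top")
cv2.imwrite("pics/t1.png",np.hstack([cv2.resize(im[130:350,190:460],(490,400)),cv2.resize(cv2.imread("pics/d1.png")[:,400:,::-1],(300,300))if 0 else cv2.imread("pics/d1.png")[:,:300,::-1]])[:,:,::-1])
E
```

```text
[0.5223 0.0176 0.1318] [[-0.1, -0.2], [0.8, -1.0], [1.2, 0.9], [-0.8, -1.5], [-0.8, 0.4], [1.1, -2.0], [-0.8, -2.0], [-0.0, 1.3], [2.5, -1.4], [0.9, -0.2], [0.7, -1.2], [-0.5, -0.8]]
sq [-63.5192  -0.2994  76.7481]
mid_a [56.1963  6.4794 69.0662]
sm145- [-59.9179 143.4042  87.3103]
sm145+ [ 58.9532 143.7107  79.2075]
cup [   3.9727 -246.3101   68.5738]
t 1.6 [0.     0.659  0.7522 0.    ]
end [ -62.0454 -104.9265   64.9742] hit False F [-0.1976  4.2448  1.907 ]
9.9333
```

View pics/t1.png

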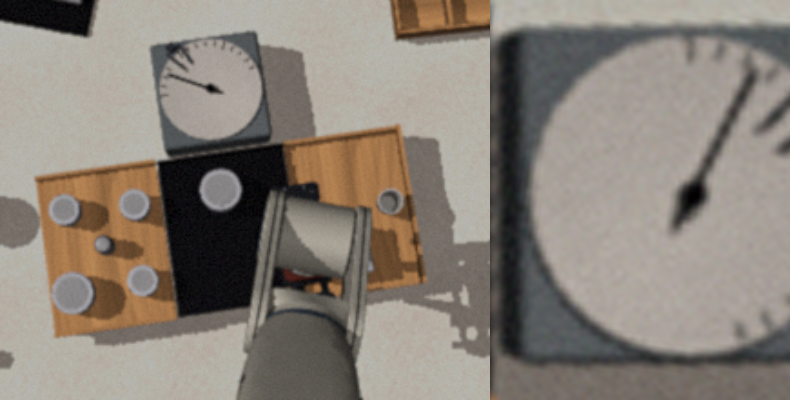

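The square tin has slid off into the tray, and the pointer now reads about 0.46 rad (tip (752,75), hub (692,196)), so mid_a is about 118 g. Two smalls should bring it to about 0.93, so I push both front smalls.

```bash
python3 - <<'E'
from h import *
s=json.load(open("s.json"))
push(-.060,.183,.047,.34,s)
push(.059,.183,.087,.34,s)
q=quat(s);manip.move_pose(s2w([-.10,-.45,.2],s)[0],q)
manip.wait(.4)
print(manip.get_time())
d=dial("pics/d2.png",s,.080)
t=viewer.read_camera("top")[130:350,190:460];cv2.imwrite("pics/t2.png",cv2.resize(t,(736,600),interpolation=cv2.INTER_CUBIC)[:,:,::-1])
c=viewer.read_camera("scene")[150:360,190:470];cv2.imwrite("pics/s2.png",cv2.resize(c,(800,600),interpolation=cv2.INTER_CUBIC)[:,:,::-1])
E
```

```text
end [-59.9891  47.2119  65.0204] hit False F [0.2235 0.2515 0.5484]
end [59.0195 87.3036 65.0185] hit False F [-0.7432 -0.5919  0.3804]
22.0
```

View pics/d2.png

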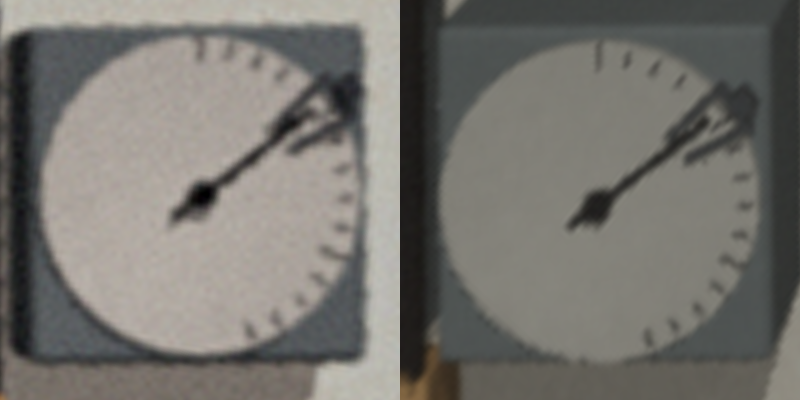

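View pics/t2.png

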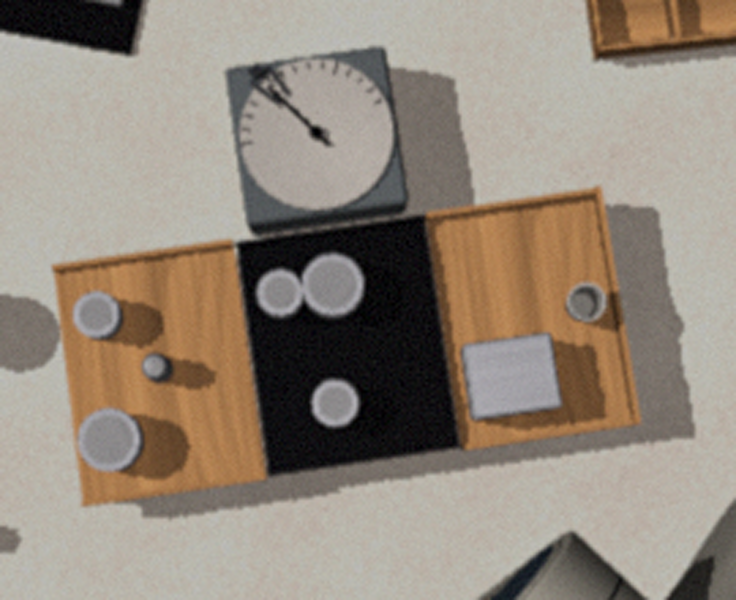

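View pics/s2.png

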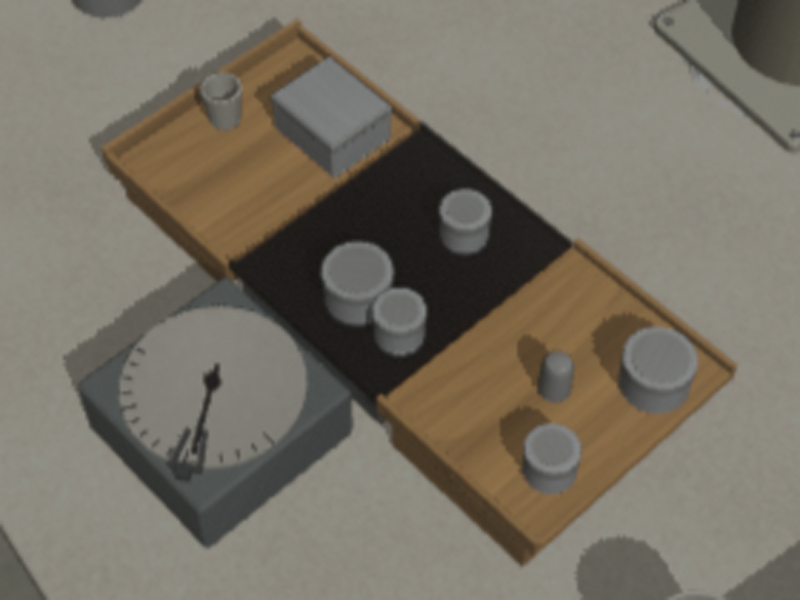

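All tins are standing, and the square tin lies flat in the tray: crop (511,375) in the top view, its rear edge past the gap. The cup and shaker have not moved. The pointer reads about 0.91 rad against the fork's 0.96 in both views, so it is between the prongs with about 0.09 rad of margin. I am handing in.

```bash
python3 - <<'E'
from h import *
print(manip.job_done())
E
```

```text
the job is handed in; nothing more can be done
None
```

I handed the job in at about 22 s of robot time, with no verdict returned: the square tin is in the tray, two small tins have joined mid_a on the pan, and the pointer rests between the prongs at about 0.91 rad against the mark's 0.96.

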